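# Set the start gap of a hand-wheel compression frame

### The arm

A 6-joint arm with a two-finger parallel gripper is mounted at the origin on the work surface. World frame = base frame: x ahead of the robot, y to its left, z up, the work surface at z = 0. Lengths are in m, angles in rad, forces in N, time in s.
With the tool pointing down it reaches from about 0.225 to 0.725 m from the base axis. Payload 3.1 kg.
Tool frame: the origin (TCP) lies at the very end of the fingers, on their centre line; the grasp point (between the pads) lies grasp_offset behind it (grasp_offset is the distance from the TCP to the grasp point, in m); z points along the fingers, y is the line along which they close (so a half turn about z gives the same grasp; the last joint's range is limited). The gripper opens to 85 mm and grips with 20 to 120 N. Pads are 22 mm wide; open, the fingers measure 114 mm over their backs; the gripper's body (76 mm by 85 mm) begins 54 mm behind the grasp point. The pads swing forward as they close: fully open they stand 13 mm farther back than shut.
Start: joints at [-1.239, 0.048, 0.099, 1.622, 0, 1.443], TCP at [0.233, -0.47, 0.231] pointing down, gripper open.
Joint ranges: [-2.91, 2.91], [-0.99, 1.94], [-1.21, 1.42], [-2.12, 2.29], [-1.49, 1.47], [-3.14, 3.14]. Speed limits (rad/s): [2.79, 2.79, 3.14, 3.14, 3.14, 3.14].

### API

Orientations are given as a 3x3 rotation matrix whose columns are the frame's x, y, z axes.
In Python, from plant import observe, capture, camera_model, finish_job, grasp_offset gives the robot as it stands. The module is installed in compiled form; this text tells all that it offers.
- The arm moves only by the tool carry_out, never from a script. Its argument "deltas" is one flat list of numbers, 5 for each row, row after row: the opening, from 0 (shut) to 1 (fully open), then the shift along the world's x, y, z in m, then the turn about the world's z in rad. A call has 1 to 20 rows; each row is the pose to reach, as a shift and turn from the pose commanded when the call began; what a row does not reach only later rows make up. A row lasts 1/8 s, in which the tool goes at most 62.5 mm and 10.7 degrees, less where a joint would pass 70% of its speed; a pose out of reach is approached as far as the arm can. A call with a gripper value outside its range is refused whole. The fingers move at their own pace and stop on an object; the grip force is fixed at half the most. Time passes only in rows, so rows that repeat a pose let the fingers close. It gives the time, the measured TCP pose, the force, the opening and the grip force at its end, in the units of the state.
- observe(): the state, without advancing time (a new reading comes with each control period).
- capture(name): name is "side" or "top" or "wrist"; returns (picture, depth): 384x512x3 uint8, red, green, blue; 384x512 float32, m along the optical axis (not along the pixel's ray), 0 where there is no reading.
- camera_model(name): a dict with "intrinsics" (3x3 intrinsics, pixels), "xyz" and "attitude" of the camera in the world; the wrist camera has in their place "T_tool_cam" (4x4, takes a point from camera to tool coordinates, whose origin is the TCP and whose axes are the flange's). Camera axes: x right, y up, looking along -z (the intrinsics and any distortion apply to the point x, -y, -z); pixel columns grow to the right and rows downward; lengths in m; the calibration is good to about 2 mm. The wrist camera is an equidistant fisheye: a pixel r from the principal point sees the ray r / f radians off the axis. A picture is of the moment at which its call begins: read the wrist's pose just before it. camera_model takes no time and is no camera call.
- finish_job(): hands the job in; it is judged then, once.
The state is a dict: "time_s": time; "q": joint angles; "qvel": joint speeds; "tau": joint torques, N m; "eef_pos": TCP position; "tool_rot": TCP orientation; "wrist_force": force on the tool from outside, world axes, zero at the start; "wrist_torque": the same for the moment, N m; "opening": opening from 0.0 (shut) to 1.0 (fully open); "grip_force": force on a finger pad.
Only numpy, scipy, OpenCV 4.12 (cv2) and the standard library are available. Lean on these libraries where they do the work, as an engineer would, in place of code of your own. Each camera call takes 0.05 s, during which the arm holds its last target. There are 200 camera calls.

### The job

Set the start gap of the hand-wheel compression frame: wind the crank clockwise until the upper platen just touches the blue lattice specimen standing on the lower platen, gently, because the lattice crushes under a heavy hand. Then leave the platen exactly one full turn of the wheel (20 mm) above that touch: wind up about a quarter turn past this mark and come back down onto it, so that the slack of the worn screw is taken up downwards as it was at the touch. Let go of the crank, and leave the specimen standing where it is and the other things on the bench alone.

Things in the scene. Friction and masses are not known exactly. Their poses are not given: they have to be found in the camera images.
- frame: The compression frame, bolted down: grey base 170 x 230 mm, 30 mm high; two steel columns 18 mm thick, 170 mm apart along its y; steel lower platen 70 mm across in the middle, its face 42 mm above the bench; grey top plate 85 x 230 mm, its upper face 218 mm above the bench, carrying the handwheel. Origin on the bench under the middle of the frame, z up, x to the back.
- wheel_centre (a point): Fixed point on the handwheel's upright axis, 290 mm above the bench, level with the middle of the crank knob. The black three-spoke wheel is 106 mm across, its rim's top 265 mm above the bench; only the knob stands higher than 271 mm. The circle has no stops in the range needed.
- handwheel: The handwheel with its 40-division dial (0.5 mm each; red pointer on the frame). Origin on its axis at bench height; its x axis points to the crank knob, a yellow tick is opposite. Clockwise from above lowers the platen, anticlockwise raises it, 20 mm a turn. On a change of direction it first turns about 0.5 rad (30 degrees) almost free while the platen stands still. Stays where left.
- crank_grip (a point): Middle of the upright black crank knob, a cylinder 20 mm across and 42 mm tall (268 to 310 mm above the bench), 46 mm from the wheel's axis, anywhere on the circle at the start. It spins freely on its pin, so it can be held and led round without turning the hand. It drags about 1 N going down, 3 N going up, under 0.5 N in the slack, and stiffens steeply once the platen meets the specimen.
- crosshead: Aluminium crosshead 205 mm wide with a brass load cell and, under it, the steel upper platen (60 mm across); slides up and down on the columns. Origin at the centre of the platen's lower face. It starts 4 to 18 mm above the specimen and can rise to 36 mm above it.
- specimen: Blue printed lattice cylinder, 32 mm across, 30 mm tall, standing loose near the middle of the lower platen under the upper platen. Origin at the centre of its underside, z up. A touch is 3 N or more at the platen; above 80 N it crushes. 80 N at the platen is 5.5 N at the crank on top of the drag, less than a quarter of a mm past first touch (a few degrees of the wheel).
- tested_specimen: A grey lattice cylinder of the same size standing on the front of the frame's base; leave it. Origin at the centre of its underside.
- spare_specimen: A blue lattice cylinder of the same size standing in the white tray; leave it. Origin at the centre of its underside.
- tray: A white tray 120 x 170 mm, 22 mm high, fixed. Origin at the centre of its underside.
- caliper: A digital caliper lying on the bench, about 220 x 70 mm, 12 mm high. Leave it. Origin under its middle.
- scraper: A scraper with an orange handle, 200 mm long, lying on the bench. Leave it. Origin under its middle.
- vertebra: A white printed vertebra, about 95 x 80 mm, 33 mm high. Leave it. Origin under its body.
- wash_bottle: A white wash bottle with a red cap, 66 mm across, 180 mm tall. Leave it. Origin at the centre of its underside.
- spool: A spool of green filament lying flat, 200 mm across, 60 mm high. Leave it. Origin at the centre of its underside.

How it is judged:
By the outcome, as a careful person would: the job done as asked, in the order asked, and still so for the second after the job is handed in, with the robot touching nothing.
It also fails if it takes over 72 s, if anything falls off the work surface, if the arm or the gripper's body presses on something with over 40 N, if the wrist force passes 120 N, or if a joint passes its speed limit or range.

## Working session

There is one attempt and no reset: what is moved stays moved. The work goes in short steps, Python scripts to look and compute and a tool call to move; the robot and the scene stay as the last step left them, time stands still between calls to the robot, and variables do not carry over. Pictures are saved under pics/ and viewed, at most 10 in all, crops included, and the job is handed in when it is done.

Besides the shell and the picture viewer there is one more tool, called after "Request:" in YAML: its name, and indented under it one key for each argument. carry_out: Moves the arm, as the interface text tells. Its arguments: {"type":"object","properties":{"deltas":{"type":"array"}},"required":["deltas"]}

```bash
mkdir -p pics; cat > h.py <<'E'
import numpy as np, cv2
from plant import *
def cap(n,f):
    p,d=capture(n); cv2.imwrite('pics/'+f+'.png',p[:,:,::-1]); np.savez('pics/'+f,p=p,d=d); return p,d
def world(n,u,v,d):
    m=camera_model(n);K=np.array(m['intrinsics'])
    x=(u-K[0,2])/K[0,0]*d; y=(v-K[1,2])/K[1,1]*d
    return np.stack([x,-y,-d],-1)@np.array(m['attitude']).T+np.array(m['xyz'])
E
python3 - <<'E'
from h import *
print(camera_model('top'),camera_model('side'),camera_model('wrist'),grasp_offset)
print(observe())
a,_=cap('top','top1');b,_=cap('side','side1')
cv2.imwrite('pics/both.png',cv2.resize(np.vstack([a,b]),(400,600))[:,:,::-1])
E
```

```text
{'intrinsics': array([[392.77916476,   0.        , 259.58035341],
       [  0.        , 392.77916476, 186.54730878],
       [  0.        ,   0.        ,   1.        ]]), 'xyz': array([ 0.3906609 , -0.05005904,  1.73703073]), 'attitude': array([[-2.80357809e-05,  9.97927994e-01, -6.43406400e-02],
       [-9.99956913e-01, -6.25241277e-04, -9.26181649e-03],
       [-9.28285438e-03,  6.43376081e-02,  9.97885014e-01]])} {'intrinsics': array([[353.26036945,   0.        , 256.89383812],
       [  0.        , 353.26036945, 191.44624616],
       [  0.        ,   0.        ,   1.        ]]), 'xyz': array([-0.14608768,  0.88128542,  0.9432885 ]), 'attitude': array([[-0.82745108,  0.31650018, -0.46384517],
       [-0.56151745, -0.47339365,  0.67867268],
       [-0.00478134,  0.8220256 ,  0.56943046]])} {'intrinsics': array([[297.31863964,   0.        , 255.03143699],
       [  0.        , 297.31863964, 194.52303855],
       [  0.        ,   0.        ,   1.        ]]), 'T_tool_cam': array([[ 1.52577318e-03,  9.56340385e-01,  2.92251161e-01,
         7.33663033e-02],
       [ 9.99998406e-01, -1.1
[... 354 characters left out ...]
  1.44301827e+00]), 'qvel': array([-6.81913241e-05, -7.10556562e-04,  6.14296902e-04,  2.33354724e-04,
       -6.26378176e-04, -1.47195314e-03]), 'tau': array([-7.07973850e-04, -3.38779342e+01,  3.20016110e+01,  2.02180725e-02,
       -7.56622285e-05,  1.01610816e-06]), 'eef_pos': array([ 0.23276504, -0.46987833,  0.23010375]), 'tool_rot': array([[ 8.96161649e-01,  4.43727121e-01, -7.35054838e-04],
       [ 4.43727583e-01, -8.96158775e-01,  2.29802651e-03],
       [ 3.60970843e-04, -2.38556733e-03, -9.99997089e-01]]), 'wrist_force': array([ 0.03597817, -0.00929747, -0.12231894]), 'wrist_torque': array([ 0.01961481, -0.04879629,  0.07414303]), 'grip_force': 0.0, 'opening': 1.0017560759080126}
```

View pics/top1.png

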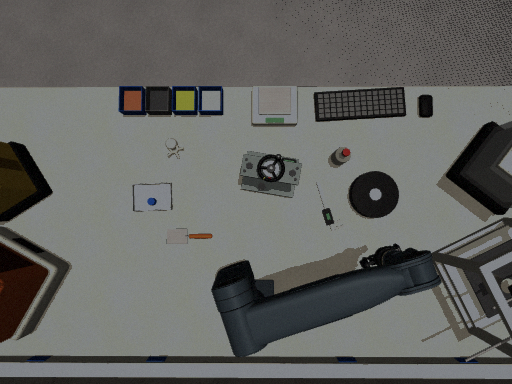

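View pics/side1.png

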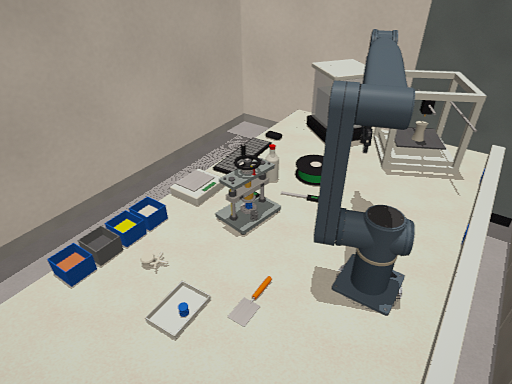

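The top view shows the handwheel at about (271,168), tilted frame, specimen between platens in the side view at about (248,205). Next I measure the wheel and knob.

```bash
python3 - <<'E'
from h import *
z=np.load('pics/top1.npz');p,d=z['p'],z['d']
v,u=np.mgrid[130:215,225:320]
W=world('top',u,v,d[130:215,225:320]);Z=W[...,2]
for lo,hi in((.205,.225),(.245,.269),(.280,.33)):
    m=(Z>lo)&(Z<hi); print(lo,m.sum(),W[m].mean(0),np.median(W[m],0),W[m].min(0),W[m].max(0), u[m].mean(),v[m].mean())
m=((Z>.205)&(Z<.225)); r=cv2.minAreaRect(W[m][:,:2].astype(np.float32));print('plate',r)
m=((Z>.245)&(Z<.272)); print('wheel',cv2.minEnclosingCircle(W[m][:,:2].astype(np.float32)))
c=cv2.resize(p[130:215,225:320],None,fx=6,fy=6,interpolation=cv2.INTER_CUBIC)
s=cv2.resize(np.load('pics/side1.npz')['p'][135:240,205:290],None,fx=5,fy=5,interpolation=cv2.INTER_CUBIC)
cv2.imwrite('pics/c1.png',cv2.convertScaleAbs(c,alpha=1.6)[:,:,::-1]);cv2.imwrite('pics/c2.png',s[:,:,::-1])
E
```

```text
0.205 791 [ 0.55602787 -0.07748062  0.21855454] [ 0.55654785 -0.08015511  0.21852961] [ 0.49803194 -0.19701613  0.20729356] [0.61601642 0.04019257 0.22489737] 270.2844500632111 169.21871049304679
0.245 399 [ 0.55462261 -0.07732582  0.26037024] [ 0.55396045 -0.07588873  0.26269943] [ 0.50634433 -0.12866071  0.24500981] [ 0.60901783 -0.02652589  0.26897448] 270.42606516290726 168.3859649122807
0.28 27 [ 0.59259297 -0.10396415  0.30860007] [ 0.59112883 -0.10421709  0.31112703] [ 0.58473126 -0.11187135  0.28456422] [ 0.60231492 -0.09670701  0.31518591] 277.9259259259259 156.59259259259258
plate ((0.5565522909164429, -0.07784128189086914), (0.22964024543762207, 0.08538782596588135), 80.27083587646484)
wheel ((0.5565452575683594, -0.07792500406503677), 0.05279005318880081)
```

View pics/c1.png

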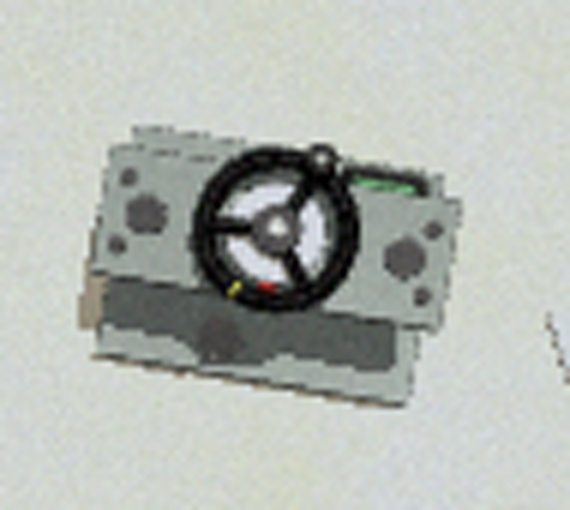

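The crop shows the wheel and its knob at upper right (322,157 in crop), with the yellow tick opposite at lower left. That gives a wheel centre of (0.5565,-0.078) and a knob at (0.592,-0.104), so r = 45 mm, which matches the given 46 mm. I'll hover above the knob.

Request:
carry_out:
  deltas: [1,0,0,0.06,0,1,0,0,0.12,0,1,0.02,0.02,0.17,0.1,1,0.06,0.06,0.17,0.25,1,0.1,0.1,0.17,0.4,1,0.14,0.14,0.17,0.55,1,0.18,0.18,0.17,0.7,1,0.22,0.22,0.17,0.85,1,0.26,0.26,0.17,1.0,1,0.3,0.3,0.17,1.0,1,0.33,0.34,0.17,1.0,1,0.36,0.366,0.17,1.0,1,0.36,0.366,0.17,1.0,1,0.36,0.366,0.17,1.0]

```text
time_s: 1.85
eef_pos: [0.5926, -0.1048, 0.4008]
tool_rot: [[0.111, 0.994, -0.002], [0.994, -0.111, -0.0], [-0.0, -0.002, -1.0]]
wrist_force: [0.1, 0.4, 0.8]
opening: 0.997
grip_force: 0.0
```

```bash
cat >> h.py <<'E'
def wpts(u,v,d,s):
    m=camera_model('wrist');K=np.array(m['intrinsics']);T=np.array(m['T_tool_cam'])
    x,y=u-K[0,2],v-K[1,2]; r=np.hypot(x,y)+1e-9; t=np.tan(r/K[0,0])*d/r
    P=np.stack([x*t,-y*t,-d],-1)@T[:3,:3].T+T[:3,3]
    return P@s['tool_rot'].T+s['eef_pos']
E
python3 - <<'E'
from h import *
s=observe(); print(s['time_s'],s['eef_pos'],s['q'],s['tool_rot'][:,0],s['wrist_force'])
p,d=cap('wrist','w1')
v,u=np.mgrid[0:384,0:512]; W=wpts(u,v,d,s);Z=W[...,2]
near=(np.hypot(W[...,0]-.5565,W[...,1]+.078)<.075)&(d>0)
for lo,hi in((.200,.225),(.255,.269),(.28,.305),(.305,.32)):
    m=near&(Z>lo)&(Z<hi)
    if m.sum()>5: print(lo,m.sum(),np.median(W[m],0),W[m].min(0),W[m].max(0),u[m].mean(),v[m].mean(),cv2.minEnclosingCircle(W[m][:,:2].astype(np.float32)))
E
```

```text
1.85 [ 0.59264889 -0.10477398  0.40077533] [-2.86027556e-01  4.31353789e-01  9.11826377e-01  2.05270621e+00
 -6.51032380e-04  1.39568162e+00] [ 1.10684820e-01  9.93855481e-01 -3.90667469e-04] [0.10482881 0.44087458 0.84276053]
0.2 3327 [ 0.56135622 -0.03791633  0.21910432] [ 0.5043076  -0.15289507  0.21577981] [ 0.60608585 -0.00308544  0.22498364] 222.0117222723174 134.2122031860535 ((0.5564410090446472, -0.07799528539180756), 0.07505447417497635)
0.255 5038 [ 0.55483907 -0.07576698  0.26495666] [ 0.50270438 -0.13191393  0.25508294] [ 0.60702254 -0.0271418   0.2689993 ] 213.13159984120682 158.14132592298532 ((0.5547676682472229, -0.0796922892332077), 0.052797578275203705)
0.28 151 [ 0.59349219 -0.09772858  0.29359441] [ 0.58279294 -0.10681844  0.28016683] [ 0.60263438 -0.09613811  0.30461114] 256.3774834437086 184.41059602649005 ((0.592687726020813, -0.10590241849422455), 0.010005881078541279)
0.305 444 [ 0.59283747 -0.10501445  0.31106789] [ 0.58314575 -0.11535108  0.30517786] [ 0.60249982 -0.09628186  0.31365918] 256.4436936936937 197.64864864864865 ((0.5928236246109009, -0.10596369206905365), 0.00981722492724657)
```

View pics/w1.png

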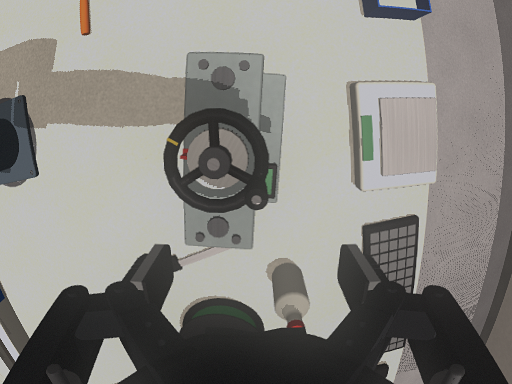

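The wrist view puts the wheel centre at px (215,160), i.e. (0.5548,-0.0797). The knob is at px (256,198), i.e. (0.5928,-0.106), so r = 46.2 mm, which fits. I'll descend and grip.

Request:
carry_out:
  deltas: [1,0,-0.001,-0.05,0,1,0,-0.001,-0.1,0,0.7,0,-0.001,-0.122,0,0.5,0,-0.001,-0.122,0,0.4,0,-0.001,-0.122,0,0.3,0,-0.001,-0.122,0,0,0,-0.001,-0.122,0,0,0,-0.001,-0.122,0,0,0,-0.001,-0.122,0,0,0,-0.001,-0.122,0]

```text
time_s: 3.15
eef_pos: [0.5937, -0.1055, 0.282]
tool_rot: [[0.11, 0.994, 0.004], [0.994, -0.11, -0.001], [-0.001, 0.004, -1.0]]
wrist_force: [-1.9, 0.2, 5.3]
opening: 0.218
grip_force: 58.6
```

```bash
cat >> h.py <<'E'
def arc(a0,a,g=0,z=0,R=.046,end=0):
    # flat rows: shifts from angle a0 to each angle in a
    return ', '.join(f'{g}, {round(R*(np.cos(x)-np.cos(a0)),4)}, {round(R*(np.sin(x)-np.sin(a0)),4)}, {z}, 0' for x in list(a)+[a[-1]]*end)
def st(C=(.5555,-.0793)):
    s=observe();p=s['eef_pos'][:2]-C;r=np.hypot(*p);a=np.arctan2(p[1],p[0]);f=s['wrist_force']
    print('t',round(s['time_s'],2),'ang',round(a,4),'r',round(r*1e3,2),'Frad',round(f[:2]@p/r,2),'Fccw',round((-f[0]*p[1]+f[1]*p[0])/r,2),'Fz',round(f[2],2),'op',round(s['opening'],3),'z',round(s['eef_pos'][2],4))
E
python3 -c "
from h import *
st(); print(arc(-.605,-.605-np.arange(1,11)*.1,z=.002,end=2))"
```

```text
t 3.15 ang -0.6016 r 46.29 Frad -1.64 Fccw -0.93 Fz 5.26 op 0.218 z 0.282
0, -0.0028, -0.0036, 0.002, 0, 0, -0.006, -0.007, 0.002, 0, 0, -0.0094, -0.01, 0.002, 0, 0, -0.0132, -0.0127, 0.002, 0, 0, -0.0172, -0.0149, 0.002, 0, 0, -0.0214, -0.0168, 0.002, 0, 0, -0.0258, -0.0182, 0.002, 0, 0, -0.0302, -0.0192, 0.002, 0, 0, -0.0348, -0.0197, 0.002, 0, 0, -0.0394, -0.0198, 0.002, 0, 0, -0.0394, -0.0198, 0.002, 0, 0, -0.0394, -0.0198, 0.002, 0
```

Request:
carry_out:
  deltas: [0,-0.0028,-0.0036,0.002,0,0,-0.006,-0.007,0.002,0,0,-0.0094,-0.01,0.002,0,0,-0.0132,-0.0127,0.002,0,0,-0.0172,-0.0149,0.002,0,0,-0.0214,-0.0168,0.002,0,0,-0.0258,-0.0182,0.002,0,0,-0.0302,-0.0192,0.002,0,0,-0.0348,-0.0197,0.002,0,0,-0.0394,-0.0198,0.002,0]

```text
time_s: 4.4
eef_pos: [0.5533, -0.1257, 0.282]
tool_rot: [[0.111, 0.994, 0.001], [0.994, -0.111, -0.001], [-0.001, 0.001, -1.0]]
wrist_force: [0.8, -0.6, 5.8]
opening: 0.212
grip_force: 59.3
```

```bash
python3 -c "
from h import *
st(); p,d=cap('side','side2')
a=np.load('pics/side1.npz')['p']
cv2.imwrite('pics/c3.png',np.hstack([cv2.resize(x[135:240,205:290],None,fx=4.5,fy=4.5,interpolation=cv2.INTER_CUBIC) for x in (a,p)])[:,:,::-1])"
```

```text
t 4.4 ang -1.6172 r 46.49 Frad 0.58 Fccw 0.85 Fz 5.75 op 0.212 z 0.282
```

View pics/c3.png

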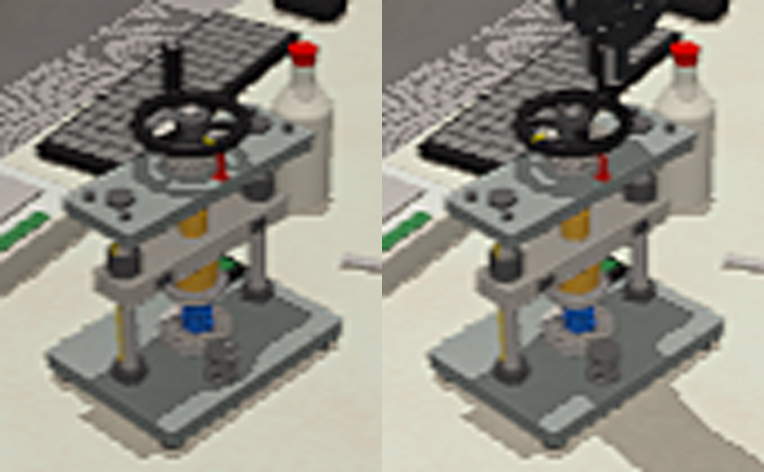

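The crank turned with the hand; drag reads about 0.85 N against clockwise, so the force signal is clean. The side crop shows the platen just above the blue specimen (right half, about (580,300)). I'll estimate the remaining gap from that image.

```bash
python3 - <<'E'
from h import *
m=camera_model('side');K=np.array(m['intrinsics']);A=np.array(m['attitude']);c=np.array(m['xyz'])
def proj(P):
    q=(np.array(P)-c)@A; return K[0,0]*q[0]/-q[2]+K[0,2],-K[1,1]*q[1]/-q[2]+K[1,2]
F=np.array([.5555,-.0793]); h=c[:2]-F; h/=np.linalg.norm(h)
for f in('side1','side2'):
    z=np.load(f'pics/{f}.npz');p,d=z['p'].astype(int),z['d']
    v,u=np.mgrid[180:222,228:270];W=world('side',u,v,d[180:222,228:270]);r=np.hypot(*(W[...,:2]-F).transpose(2,0,1))
    k=(abs(r-.030)<.004)&(W[...,2]>.06)&(W[...,2]<.125);print(f,'platen side px',k.sum(),np.sort(W[k][:,2]).round(4)[:12])
    for x in(247,248,249,250):
        print(x,[(y,int(p[y,x,2]-p[y,x,0]),round(float(W[y-180,x-228,2]),3),round(float(r[y-180,x-228]),3)) for y in range(194,214)])
for zz in(.072,.076,.08,.085,.09): print(zz,proj([*(F+.03*h),zz]))
print('spec bottom',proj([*(F+.016*h),.042]),'lower platen rim',proj([*(F+.035*h),.042]))
E
```

```text
side1 platen side px 35 [0.0838 0.0844 0.0846 0.0849 0.0868 0.0871 0.0873 0.0875 0.0878 0.0878
 0.0881 0.0882]
247 [(194, -7, 0.129, 0.031), (195, -20, 0.126, 0.034), (196, -95, 0.113, 0.022), (197, -113, 0.108, 0.023), (198, -111, 0.102, 0.021), (199, -96, 0.098, 0.023), (200, 5, 0.091, 0.021), (201, -11, 0.093, 0.03), (202, -22, 0.088, 0.029), (203, 89, 0.071, 0.013), (204, 105, 0.065, 0.012), (205, 89, 0.064, 0.018), (206, 108, 0.058, 0.017), (207, 117, 0.05, 0.014), (208, 89, 0.044, 0.013), (209, -4, 0.043, 0.018), (210, -15, 0.042, 0.023), (211, -10, 0.044, 0.032), (212, -10, 0.039, 0.033), (213, -10, 0.034, 0.033)]
248 [(194, -2, 0.125, 0.026), (195, -39, 0.115, 0.018), (196, -117, 0.114, 0.024), (197, -109, 0.106, 0.019), (198, -111, 0.105, 0.026), (199, -112, 0.1, 0.025), (200, 4, 0.092, 0.022), (201, -11, 0.092, 0.028), (202, -22, 0.088, 0.03), (203, 88, 0.071, 0.014), (204, 114, 0.066, 0.014), (205, 96, 0.057, 0.009), (206, 114, 0.048, 0.004), (207, 115, 0.053, 0.017), (208, 110, 0.046, 0.014), (209, 8, 0.043, 0.017), (210, -16, 0.042, 0.024), (211, -10, 0.044, 0.033), (212
[... 3076 characters left out ...]
13, 0.057, 0.018), (207, 104, 0.049, 0.014), (208, 80, 0.044, 0.014), (209, -24, 0.04, 0.016), (210, -12, 0.044, 0.027), (211, -11, 0.061, 0.055), (212, -8, 0.061, 0.062), (213, -9, 0.063, 0.071)]
0.072 (np.float64(248.1307430834287), np.float64(205.2228704974449))
0.076 (np.float64(248.11227438887835), np.float64(204.44158594050754))
0.08 (np.float64(248.09374744189842), np.float64(203.65783712040985))
0.085 (np.float64(248.070506420002), np.float64(202.67466792858693))
0.09 (np.float64(248.04717340426896), np.float64(201.68760710470156))
spec bottom (np.float64(248.2188070113763), np.float64(208.9482549170609)) lower platen rim (np.float64(248.2849793111609), np.float64(211.7475537942889))
```

The platen edge at row ~203.3 puts the face near z = 0.081, so about 8–10 mm remain. I'll advance 1.4 rad (4.5 mm) and recheck.

```bash
python3 -c "
from h import *
print(arc(-1.605,-1.605-np.arange(1,13)*1.4/12))"
```

```text
0, -0.0053, 0.0005, 0, 0, 0, -0.0106, 0.0016, 0, 0, 0, -0.0157, 0.0033, 0, 0, 0, -0.0205, 0.0056, 0, 0, 0, -0.0251, 0.0085, 0, 0, 0, -0.0292, 0.0118, 0, 0, 0, -0.033, 0.0156, 0, 0, 0, -0.0363, 0.0199, 0, 0, 0, -0.0391, 0.0245, 0, 0, 0, -0.0413, 0.0293, 0, 0, 0, -0.043, 0.0344, 0, 0, 0, -0.044, 0.0397, 0, 0
```

Request:
carry_out:
  deltas: [0,-0.0053,0.0005,0,0,0,-0.0106,0.0016,0,0,0,-0.0157,0.0033,0,0,0,-0.0205,0.0056,0,0,0,-0.0251,0.0085,0,0,0,-0.0292,0.0118,0,0,0,-0.033,0.0156,0,0,0,-0.0363,0.0199,0,0,0,-0.0391,0.0245,0,0,0,-0.0413,0.0293,0,0,0,-0.043,0.0344,0,0,0,-0.044,0.0397,0,0]

```text
time_s: 5.95
eef_pos: [0.5098, -0.0859, 0.2819]
tool_rot: [[0.111, 0.994, 0.001], [0.994, -0.111, -0.001], [-0.001, 0.002, -1.0]]
wrist_force: [1.8, -0.7, 5.9]
opening: 0.21
grip_force: 59.6
```

```bash
cat > g.py <<'E'
from h import *
import sys
st(); f=sys.argv[1]; cap('side',f)
for n in('side1','side2',f):
    p=np.load(f'pics/{n}.npz')['p'].astype(int)
    for x in(248,249): print(n,x,[int(p[y,x,2]-p[y,x,0]) for y in range(194,210)])
E
python3 g.py side3
```

```text
t 5.95 ang -2.9992 r 46.2 Frad -1.72 Fccw 0.93 Fz 5.91 op 0.21 z 0.2819
side1 248 [-2, -39, -117, -109, -111, -112, 4, -11, -22, 88, 114, 96, 114, 115, 110, 8]
side1 249 [-35, -99, -111, -107, -109, -90, 2, -11, -24, 110, 117, 83, 100, 107, 102, -18]
side2 248 [-8, -21, -101, -118, -115, -117, -48, -5, -16, 7, 129, 101, 122, 120, 116, 8]
side2 249 [-3, -43, -124, -113, -112, -118, -44, -6, -16, 29, 133, 89, 100, 116, 109, -20]
side3 248 [-12, -6, -37, -105, -120, -118, -118, -33, -7, -18, 49, 111, 121, 121, 116, 8]
side3 249 [-9, -3, -95, -120, -112, -115, -117, -25, -8, -18, 55, 98, 105, 113, 109, -19]
```

```bash
python3 -c "
from h import *
print(arc(-3.005,-3.005-np.arange(1,9)*.1))"
```

```text
0, -0.0004, 0.0046, 0, 0, 0, -0.0003, 0.0092, 0, 0, 0, 0.0002, 0.0137, 0, 0, 0, 0.0012, 0.0182, 0, 0, 0, 0.0026, 0.0226, 0, 0, 0, 0.0044, 0.0268, 0, 0, 0, 0.0067, 0.0308, 0, 0, 0, 0.0093, 0.0346, 0, 0
```

Request:
carry_out:
  deltas: [0,-0.0004,0.0046,0,0,0,-0.0003,0.0092,0,0,0,0.0002,0.0137,0,0,0,0.0012,0.0182,0,0,0,0.0026,0.0226,0,0,0,0.0044,0.0268,0,0,0,0.0067,0.0308,0,0,0,0.0093,0.0346,0,0]

```text
time_s: 7.0
eef_pos: [0.5188, -0.0519, 0.282]
tool_rot: [[0.111, 0.994, 0.001], [0.994, -0.111, -0.002], [-0.002, 0.001, -1.0]]
wrist_force: [0.9, -2.4, 6.1]
opening: 0.212
grip_force: 59.5
```

```bash
python3 g.py side4; python3 -c "
from h import *
print(arc(-3.805,-3.805-np.arange(1,7)*.1))"
```

```text
t 7.0 ang 2.4994 r 45.82 Frad -2.21 Fccw 1.39 Fz 6.09 op 0.212 z 0.282
side1 248 [-2, -39, -117, -109, -111, -112, 4, -11, -22, 88, 114, 96, 114, 115, 110, 8]
side1 249 [-35, -99, -111, -107, -109, -90, 2, -11, -24, 110, 117, 83, 100, 107, 102, -18]
side2 248 [-8, -21, -101, -118, -115, -117, -48, -5, -16, 7, 129, 101, 122, 120, 116, 8]
side2 249 [-3, -43, -124, -113, -112, -118, -44, -6, -16, 29, 133, 89, 100, 116, 109, -20]
side4 248 [-12, -11, -2, -23, -128, -114, -116, -83, 3, -13, -26, 117, 123, 125, 115, 8]
side4 249 [-11, -7, -37, -104, -117, -112, -117, -84, 2, -14, -28, 105, 108, 113, 109, -19]
0, 0.003, 0.0035, 0, 0, 0, 0.0064, 0.0066, 0, 0, 0, 0.01, 0.0094, 0, 0, 0, 0.0139, 0.0119, 0, 0, 0, 0.018, 0.0139, 0, 0, 0, 0.0223, 0.0155, 0, 0
```

Request:
carry_out:
  deltas: [0,0.003,0.0035,0,0,0,0.0064,0.0066,0,0,0,0.01,0.0094,0,0,0,0.01,0.0094,0,0]

```text
time_s: 7.55
eef_pos: [0.529, -0.0421, 0.282]
tool_rot: [[0.111, 0.994, 0.001], [0.994, -0.111, -0.001], [-0.001, 0.001, -1.0]]
wrist_force: [0.8, -0.6, 6.5]
opening: 0.214
grip_force: 59.5
```

```bash
python3 g.py side5 | grep -v side[12]; python3 -c "
from h import *
for k in range(12):
  a=-4.105-k*.06; print(a, arc(a,a-np.array([.03,.06]),end=1))"
```

```text
t 7.55 ang 2.1906 r 45.71 Frad -0.91 Fccw -0.32 Fz 6.48 op 0.214 z 0.282
side5 248 [-14, -10, -5, -31, -124, -116, -116, -119, 7, -11, -22, 82, 127, 122, 115, 9]
side5 249 [-14, -7, -4, -96, -118, -111, -119, -121, 6, -10, -24, 72, 110, 112, 111, -20]
-4.105 0, 0.0011, 0.0008, 0, 0, 0, 0.0023, 0.0015, 0, 0, 0, 0.0023, 0.0015, 0, 0
-4.165 0, 0.0012, 0.0007, 0, 0, 0, 0.0024, 0.0014, 0, 0, 0, 0.0024, 0.0014, 0, 0
-4.2250000000000005 0, 0.0012, 0.0006, 0, 0, 0, 0.0025, 0.0012, 0, 0, 0, 0.0025, 0.0012, 0, 0
-4.285 0, 0.0013, 0.0006, 0, 0, 0, 0.0025, 0.0011, 0, 0, 0, 0.0025, 0.0011, 0, 0
-4.345000000000001 0, 0.0013, 0.0005, 0, 0, 0, 0.0026, 0.0009, 0, 0, 0, 0.0026, 0.0009, 0, 0
-4.405 0, 0.0013, 0.0004, 0, 0, 0, 0.0027, 0.0008, 0, 0, 0, 0.0027, 0.0008, 0, 0
-4.465000000000001 0, 0.0013, 0.0003, 0, 0, 0, 0.0027, 0.0006, 0, 0, 0, 0.0027, 0.0006, 0, 0
-4.525 0, 0.0014, 0.0002, 0, 0, 0, 0.0027, 0.0004, 0, 0, 0, 0.0027, 0.0004, 0, 0
-4.585000000000001 0, 0.0014, 0.0002, 0, 0, 0, 0.0027, 0.0003, 0, 0, 0, 0.0027, 0.0003, 0, 0
-4.6450000000000005 0, 0.0014, 0.0001, 0, 0, 0, 0.0028, 0.0001, 0, 0, 0, 0.0028, 0.0001, 0, 0
-4.705 0, 0.0014, -0.0, 0, 0, 0, 0.0028, -0.0001, 0, 0, 0, 0.0028, -0.0001, 0, 0
-4.765000000000001 0, 0.0014, -0.0001, 0, 0, 0, 0.0028, -0.0002, 0, 0, 0, 0.0028, -0.0002, 0, 0
```

Request:
carry_out:
  deltas: [0,0.0011,0.0008,0,0,0,0.0023,0.0015,0,0]

```text
time_s: 7.85
eef_pos: [0.5307, -0.0409, 0.2819]
tool_rot: [[0.111, 0.994, -0.0], [0.994, -0.111, -0.002], [-0.002, -0.0, -1.0]]
wrist_force: [-0.3, -2.7, 6.9]
opening: 0.212
grip_force: 59.5
```

```bash
python3 -c "
from h import *
st()"
```

```text
t 7.85 ang 2.1449 r 45.69 Frad -2.14 Fccw 1.7 Fz 6.86 op 0.212 z 0.2819
```

Request:
carry_out:
  deltas: [0,0.0012,0.0007,0,0]

```text
time_s: 7.98
eef_pos: [0.5318, -0.0402, 0.2819]
tool_rot: [[0.111, 0.994, -0.0], [0.994, -0.111, -0.002], [-0.002, -0.0, -1.0]]
wrist_force: [0.2, -1.3, 7.1]
opening: 0.211
grip_force: 59.5
```

```bash
python3 g.py side6 | grep -v side[12]
```

```text
t 7.97 ang 2.1156 r 45.68 Frad -1.22 Fccw 0.49 Fz 7.06 op 0.211 z 0.2819
side6 248 [-14, -11, -7, -33, -127, -114, -117, -120, 7, -11, -23, 82, 128, 123, 119, 9]
side6 249 [-13, -8, -3, -96, -120, -111, -118, -118, 4, -10, -24, 70, 109, 112, 109, -19]
```

Request:
carry_out:
  deltas: [0,0.0012,0.0006,0,0,0,0.0025,0.0012,0,0,0,0.0025,0.0012,0,0]

```text
time_s: 8.4
eef_pos: [0.5337, -0.0392, 0.2819]
tool_rot: [[0.111, 0.994, -0.002], [0.994, -0.111, -0.002], [-0.002, -0.001, -1.0]]
wrist_force: [-1.2, -2.5, 6.6]
opening: 0.209
grip_force: 59.5
```

```bash
python3 -c "
from h import *
st()
for k in range(16):
  a=-4.255-k*.06; print(round(a,3), arc(a,a-np.array([.03,.06]),end=1))"
```

```text
t 8.4 ang 2.0685 r 45.65 Frad -1.61 Fccw 2.24 Fz 6.61 op 0.209 z 0.2819
-4.255 0, 0.0012, 0.0006, 0, 0, 0, 0.0025, 0.0011, 0, 0, 0, 0.0025, 0.0011, 0, 0
-4.315 0, 0.0013, 0.0005, 0, 0, 0, 0.0026, 0.001, 0, 0, 0, 0.0026, 0.001, 0, 0
-4.375 0, 0.0013, 0.0004, 0, 0, 0, 0.0026, 0.0008, 0, 0, 0, 0.0026, 0.0008, 0, 0
-4.435 0, 0.0013, 0.0004, 0, 0, 0, 0.0027, 0.0007, 0, 0, 0, 0.0027, 0.0007, 0, 0
-4.495 0, 0.0014, 0.0003, 0, 0, 0, 0.0027, 0.0005, 0, 0, 0, 0.0027, 0.0005, 0, 0
-4.555 0, 0.0014, 0.0002, 0, 0, 0, 0.0027, 0.0004, 0, 0, 0, 0.0027, 0.0004, 0, 0
-4.615 0, 0.0014, 0.0001, 0, 0, 0, 0.0028, 0.0002, 0, 0, 0, 0.0028, 0.0002, 0, 0
-4.675 0, 0.0014, 0.0, 0, 0, 0, 0.0028, 0.0, 0, 0, 0, 0.0028, 0.0, 0, 0
-4.735 0, 0.0014, -0.0001, 0, 0, 0, 0.0028, -0.0001, 0, 0, 0, 0.0028, -0.0001, 0, 0
-4.795 0, 0.0014, -0.0001, 0, 0, 0, 0.0027, -0.0003, 0, 0, 0, 0.0027, -0.0003, 0, 0
-4.855 0, 0.0014, -0.0002, 0, 0, 0, 0.0027, -0.0005, 0, 0, 0, 0.0027, -0.0005, 0, 0
-4.915 0, 0.0013, -0.0003, 0, 0, 0, 0.0027, -0.0006, 0, 0, 0, 0.0027, -0.0006, 0, 0
-4.975 0, 0.0013, -0.0004, 0, 0, 0, 0.0026, -0.0008, 0, 0, 0, 0.0026, -0.0008, 0, 0
-5.035 0, 0.0013, -0.0005, 0, 0, 0, 0.0026, -0.001, 0, 0, 0, 0.0026, -0.001, 0, 0
-5.095 0, 0.0013, -0.0005, 0, 0, 0, 0.0025, -0.0011, 0, 0, 0, 0.0025, -0.0011, 0, 0
-5.155 0, 0.0012, -0.0006, 0, 0, 0, 0.0025, -0.0013, 0, 0, 0, 0.0025, -0.0013, 0, 0
```

Request:
carry_out:
  deltas: [0,0,0,0,0,0,0,0,0,0]

```text
time_s: 8.65
eef_pos: [0.5337, -0.0392, 0.2819]
tool_rot: [[0.111, 0.994, -0.002], [0.994, -0.111, -0.002], [-0.002, -0.001, -1.0]]
wrist_force: [-1.8, -1.8, 6.3]
opening: 0.213
grip_force: 59.5
```

```bash
python3 - <<'E'
from h import *
for k in range(4): st(); cap('wrist','x')
E
python3 g.py side7 | grep -v side[12]
```

```text
t 8.65 ang 2.0685 r 45.65 Frad -0.7 Fccw 2.41 Fz 6.29 op 0.213 z 0.2819
t 8.7 ang 2.0687 r 45.62 Frad 0.04 Fccw 2.07 Fz 7.13 op 0.216 z 0.2819
t 8.75 ang 2.0694 r 45.63 Frad -0.59 Fccw 2.28 Fz 7.24 op 0.215 z 0.2819
t 8.8 ang 2.0685 r 45.68 Frad -0.43 Fccw 3.19 Fz 7.61 op 0.213 z 0.2819
t 8.85 ang 2.0689 r 45.66 Frad -0.84 Fccw 1.18 Fz 5.97 op 0.216 z 0.2819
side7 248 [-12, -10, -6, -34, -127, -115, -115, -114, 0, -11, -23, 82, 129, 120, 117, 9]
side7 249 [-14, -9, -3, -96, -119, -111, -117, -117, 5, -11, -22, 67, 111, 116, 109, -20]
```

Averaged at rest, the opposing force is now about 2.2 N, possibly the first touch. I'll take one small step and average again.

Request:
carry_out:
  deltas: [0,0.0012,0.0006,0,0,0,0.0012,0.0006,0,0]

```text
time_s: 9.15
eef_pos: [0.5343, -0.0388, 0.2819]
tool_rot: [[0.112, 0.994, -0.003], [0.994, -0.112, -0.003], [-0.003, -0.003, -1.0]]
wrist_force: [-2.6, -3.1, 6.9]
opening: 0.211
grip_force: 59.5
```

```bash
cat > a.py <<'E'
from h import *
R=[]
for k in range(6):
    s=observe();R.append(np.r_[s['eef_pos'][:2]-[.5555,-.0793],s['wrist_force']]);capture('side')
m=np.mean(R,0);e=m[:2]/np.hypot(*m[:2])
print('ang',np.arctan2(m[1],m[0]).round(4),'r',np.hypot(*m[:2]).round(5),'Frad',(m[2:4]@e).round(2),'Fccw',(m[3]*e[0]-m[2]*e[1]).round(2),'Fz',m[4].round(2),'t',s['time_s'])
E
python3 a.py
```

```text
ang 2.053 r 0.04564 Frad -1.08 Fccw 3.81 Fz 7.17 t 9.4
```

Contact is confirmed: the force rose to 3.8 N for only 0.016 rad more, about 40 N at the platen. Touch angle is about 2.075 rad. Now I wind up 1.25 turns.

```bash
python3 -c "
from h import *
a=-4.285
for k in range(3):
  print(round(a,3), arc(a,a+np.arange(1,21)*.1331)); a+=2.662"
```

```text
-4.285 0, -0.0054, -0.0029, 0, 0, 0, -0.0103, -0.0065, 0, 0, 0, -0.0148, -0.0107, 0, 0, 0, -0.0186, -0.0155, 0, 0, 0, -0.0218, -0.0207, 0, 0, 0, -0.0242, -0.0263, 0, 0, 0, -0.0259, -0.0322, 0, 0, 0, -0.0268, -0.0383, 0, 0, 0, -0.0269, -0.0444, 0, 0, 0, -0.0261, -0.0504, 0, 0, 0, -0.0246, -0.0564, 0, 0, 0, -0.0223, -0.062, 0, 0, 0, -0.0192, -0.0673, 0, 0, 0, -0.0155, -0.0722, 0, 0, 0, -0.0112, -0.0765, 0, 0, 0, -0.0063, -0.0802, 0, 0, 0, -0.001, -0.0833, 0, 0, 0, 0.0047, -0.0856, 0, 0, 0, 0.0106, -0.0871, 0, 0, 0, 0.0167, -0.0878, 0, 0
-1.623 0, 0.0061, 0.0001, 0, 0, 0, 0.0122, 0.001, 0, 0, 0, 0.018, 0.0027, 0, 0, 0, 0.0237, 0.0051, 0, 0, 0, 0.0289, 0.0083, 0, 0, 0, 0.0336, 0.0122, 0, 0, 0, 0.0378, 0.0166, 0, 0, 0, 0.0414, 0.0216, 0, 0, 0, 0.0443, 0.027, 0, 0, 0, 0.0465, 0.0327, 0, 0, 0, 0.0478, 0.0387, 0, 0, 0, 0.0484, 0.0448, 0, 0, 0, 0.0481, 0.0509, 0, 0, 0, 0.0471, 0.0569, 0, 0, 0, 0.0452, 0.0627, 0, 0, 0, 0.0426, 0.0683, 0, 0, 0, 0.0393, 0.0734, 0, 0, 0, 0.0353, 0.0781, 0, 0, 0, 0.0308, 0.0821, 0, 0, 0, 0.0257, 0.0856, 0, 0
1.039 0, -0.0055, 0.0027, 0, 0, 0, -0.0113, 0.0047, 0, 0, 0, -0.0172, 0.0059, 0, 0, 0, -0.0234, 0.0064, 0, 0, 0, -0.0295, 0.0059, 0, 0, 0, -0.0355, 0.0047, 0, 0, 0, -0.0412, 0.0027, 0, 0, 0, -0.0467, -0.0, 0, 0, 0, -0.0518, -0.0035, 0, 0, 0, -0.0563, -0.0076, 0, 0, 0, -0.0603, -0.0122, 0, 0, 0, -0.0636, -0.0174, 0, 0, 0, -0.0662, -0.0229, 0, 0, 0, -0.068, -0.0287, 0, 0, 0, -0.0691, -0.0348, 0, 0, 0, -0.0693, -0.0409, 0, 0, 0, -0.0687, -0.047, 0, 0, 0, -0.0674, -0.0529, 0, 0, 0, -0.0652, -0.0587, 0, 0, 0, -0.0623, -0.0641, 0, 0
```

Request:
carry_out:
  deltas: [0,-0.0054,-0.0029,0,0,0,-0.0103,-0.0065,0,0,0,-0.0148,-0.0107,0,0,0,-0.0186,-0.0155,0,0,0,-0.0218,-0.0207,0,0,0,-0.0242,-0.0263,0,0,0,-0.0259,-0.0322,0,0,0,-0.0268,-0.0383,0,0,0,-0.0269,-0.0444,0,0,0,-0.0261,-0.0504,0,0,0,-0.0246,-0.0564,0,0,0,-0.0223,-0.062,0,0,0,-0.0192,-0.0673,0,0,0,-0.0155,-0.0722,0,0,0,-0.0112,-0.0765,0,0,0,-0.0063,-0.0802,0,0,0,-0.001,-0.0833,0,0,0,0.0047,-0.0856,0,0,0,0.0106,-0.0871,0,0,0,0.0167,-0.0878,0,0]

```text
time_s: 11.95
eef_pos: [0.5513, -0.1256, 0.282]
tool_rot: [[0.111, 0.994, -0.003], [0.994, -0.111, -0.001], [-0.001, -0.003, -1.0]]
wrist_force: [-3.4, -0.6, 7.6]
opening: 0.212
grip_force: 59.6
```

```bash
python3 -c "
from h import *
st()"
```

```text
t 11.95 ang -1.6613 r 46.47 Frad 0.87 Fccw -3.31 Fz 7.58 op 0.212 z 0.282
```

Tracking is good: drag is 3.3 N, as expected going up. I'll continue.

Request:
carry_out:
  deltas: [0,0.0061,0.0001,0,0,0,0.0122,0.001,0,0,0,0.018,0.0027,0,0,0,0.0237,0.0051,0,0,0,0.0289,0.0083,0,0,0,0.0336,0.0122,0,0,0,0.0378,0.0166,0,0,0,0.0414,0.0216,0,0,0,0.0443,0.027,0,0,0,0.0465,0.0327,0,0,0,0.0478,0.0387,0,0,0,0.0484,0.0448,0,0,0,0.0481,0.0509,0,0,0,0.0471,0.0569,0,0,0,0.0452,0.0627,0,0,0,0.0426,0.0683,0,0,0,0.0393,0.0734,0,0,0,0.0353,0.0781,0,0,0,0.0308,0.0821,0,0,0,0.0257,0.0856,0,0]

```text
time_s: 14.45
eef_pos: [0.579, -0.0402, 0.282]
tool_rot: [[0.111, 0.994, 0.002], [0.994, -0.111, -0.001], [-0.001, 0.002, -1.0]]
wrist_force: [1.5, -1.2, 6.2]
opening: 0.214
grip_force: 59.5
```

Request:
carry_out:
  deltas: [0,-0.0055,0.0027,0,0,0,-0.0113,0.0047,0,0,0,-0.0172,0.0059,0,0,0,-0.0234,0.0064,0,0,0,-0.0295,0.0059,0,0,0,-0.0355,0.0047,0,0,0,-0.0412,0.0027,0,0,0,-0.0467,0,0,0,0,-0.0518,-0.0035,0,0,0,-0.0563,-0.0076,0,0,0,-0.0603,-0.0122,0,0,0,-0.0636,-0.0174,0,0,0,-0.0662,-0.0229,0,0,0,-0.068,-0.0287,0,0,0,-0.0691,-0.0348,0,0,0,-0.0693,-0.0409,0,0,0,-0.0687,-0.047,0,0,0,-0.0674,-0.0529,0,0,0,-0.0652,-0.0587,0,0,0,-0.0623,-0.0641,0,0]

```text
time_s: 16.95
eef_pos: [0.5156, -0.1028, 0.2819]
tool_rot: [[0.11, 0.994, -0.0], [0.994, -0.11, 0.003], [0.003, -0.001, -1.0]]
wrist_force: [-0.5, 2.7, 7.7]
opening: 0.212
grip_force: 59.4
```

```bash
python3 -c "
from h import *
st(); a=3.701
print(arc(a,a-np.r_[np.arange(1,16)*.1,1.55,1.58,1.60]))"
```

```text
t 16.95 ang -2.61 r 46.31 Frad -0.91 Fccw -2.56 Fz 7.72 op 0.212 z 0.2819
0, -0.0022, 0.004, 0, 0, 0, -0.0041, 0.0082, 0, 0, 0, -0.0055, 0.0126, 0, 0, 0, -0.0064, 0.0171, 0, 0, 0, -0.0069, 0.0217, 0, 0, 0, -0.007, 0.0263, 0, 0, 0, -0.0066, 0.0309, 0, 0, 0, -0.0057, 0.0354, 0, 0, 0, -0.0044, 0.0398, 0, 0, 0, -0.0026, 0.044, 0, 0, 0, -0.0005, 0.0481, 0, 0, 0, 0.0021, 0.0519, 0, 0, 0, 0.005, 0.0554, 0, 0, 0, 0.0083, 0.0587, 0, 0, 0, 0.0119, 0.0616, 0, 0, 0, 0.0138, 0.0629, 0, 0, 0, 0.0149, 0.0636, 0, 0, 0, 0.0157, 0.0641, 0, 0
```

Request:
carry_out:
  deltas: [0,-0.0022,0.004,0,0,0,-0.0041,0.0082,0,0,0,-0.0055,0.0126,0,0,0,-0.0064,0.0171,0,0,0,-0.0069,0.0217,0,0,0,-0.007,0.0263,0,0,0,-0.0066,0.0309,0,0,0,-0.0057,0.0354,0,0,0,-0.0044,0.0398,0,0,0,-0.0026,0.044,0,0,0,-0.0005,0.0481,0,0,0,0.0021,0.0519,0,0,0,0.005,0.0554,0,0,0,0.0083,0.0587,0,0,0,0.0119,0.0616,0,0,0,0.0138,0.0629,0,0,0,0.0149,0.0636,0,0,0,0.0157,0.0641,0,0,0,0.0157,0.0641,0,0]

```text
time_s: 19.32
eef_pos: [0.5314, -0.0405, 0.2819]
tool_rot: [[0.111, 0.994, -0.0], [0.994, -0.111, -0.002], [-0.002, -0.0, -1.0]]
wrist_force: [-1.1, -1.1, 5.8]
opening: 0.213
grip_force: 59.6
```

```bash
python3 a.py; python3 -c "
from h import *
print(arc(2.101,[2.091,2.081,2.071,2.061,2.051]))"
```

```text
ang 2.1259 r 0.04567 Frad -1.07 Fccw 1.12 Fz 6.47 t 19.575
0, 0.0004, 0.0002, 0, 0, 0, 0.0008, 0.0005, 0, 0, 0, 0.0012, 0.0007, 0, 0, 0, 0.0016, 0.0009, 0, 0, 0, 0.002, 0.0011, 0, 0
```

Request:
carry_out:
  deltas: [0,0.0004,0.0002,0,0,0,0.0008,0.0005,0,0,0,0.0012,0.0007,0,0,0,0.0016,0.0009,0,0,0,0.002,0.0011,0,0,0,0.002,0.0011,0,0,0,0.002,0.0011,0,0]

```text
time_s: 20.5
eef_pos: [0.5333, -0.0394, 0.2819]
tool_rot: [[0.111, 0.994, -0.0], [0.994, -0.111, -0.002], [-0.002, -0.0, -1.0]]
wrist_force: [-1.0, -1.8, 7.2]
opening: 0.215
grip_force: 59.6
```

```bash
python3 a.py
```

```text
ang 2.0784 r 0.04565 Frad -0.85 Fccw 0.96 Fz 6.63 t 20.75
```

Measured angle 2.078 rad, with the backlash taken up downwards and drag at 1 N. I'll ease off the residual push, then release.

Request:
carry_out:
  deltas: [0,-0.0006,-0.0003,0,0,0,-0.0006,-0.0003,0,0]

```text
time_s: 21.05
eef_pos: [0.533, -0.0395, 0.2819]
tool_rot: [[0.111, 0.994, 0.0], [0.994, -0.111, -0.001], [-0.001, 0.0, -1.0]]
wrist_force: [0.6, -1.8, 6.3]
opening: 0.215
grip_force: 59.7
```

```bash
python3 a.py
```

```text
ang 2.0855 r 0.04567 Frad -1.5 Fccw 0.25 Fz 6.21 t 21.3
```

Angle 2.085 is 0.01 rad off the mark, or 0.03 mm. I'll open and lift straight off.

Request:
carry_out:
  deltas: [0.4,0,0,0,0,0.5,0,0,0,0,0.6,0,0,0,0,0.6,0,0,0,0,0.6,0,0,0.01,0,0.6,0,0,0.03,0,0.6,0,0,0.06,0,0.6,0,0,0.1,0,0.6,0,0,0.12,0,0.6,0,-0.02,0.12,0,0.6,0,-0.04,0.12,0,0.6,0,-0.04,0.12,0]

```text
time_s: 22.85
eef_pos: [0.5329, -0.0811, 0.3995]
tool_rot: [[0.114, 0.993, -0.003], [0.993, -0.114, 0.001], [0.0, -0.003, -1.0]]
wrist_force: [-0.3, 0.1, -0.4]
opening: 0.598
grip_force: 0.0
```

```bash
python3 - <<'E'
from h import *
s=observe(); print(s['time_s'],s['eef_pos'],s['wrist_force'])
p,d=cap('wrist','w2')
v,u=np.mgrid[0:384,0:512]; W=wpts(u,v,d,s);Z=W[...,2]
near=(np.hypot(W[...,0]-.555,W[...,1]+.0795)<.065)&(d>0)
for lo,hi in((.255,.269),(.305,.32)):
    m=near&(Z>lo)&(Z<hi); print(m.sum(),cv2.minEnclosingCircle(W[m][:,:2].astype(np.float32)))
q,_=cap('side','side9')
cv2.imwrite('pics/f.png',np.hstack([cv2.resize(p,(400,472)),cv2.resize(q[135:240,205:290],None,fx=4.5,fy=4.5,interpolation=cv2.INTER_CUBIC)])[:,:,::-1])
E
```

```text
22.85 [ 0.53291739 -0.08109353  0.39952323] [-0.27792409  0.13771634 -0.37963836]
4883 ((0.5543796420097351, -0.07996963709592819), 0.053091276437044144)
453 ((0.5324320197105408, -0.039577070623636246), 0.009771824814379215)
```

View pics/f.png

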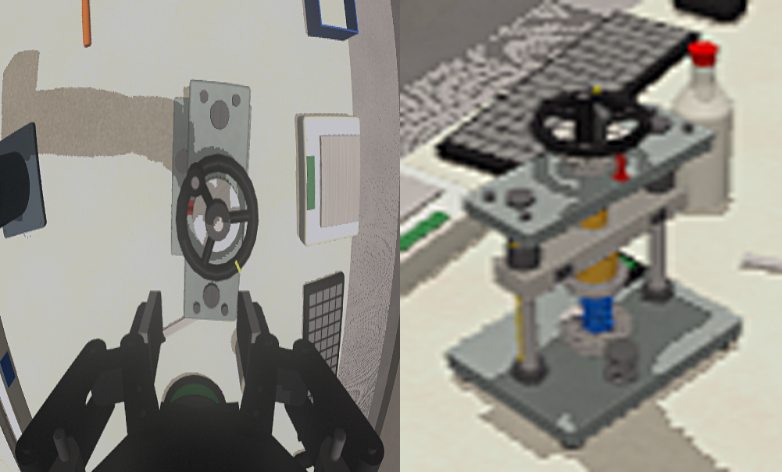

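The crank knob at px (195,183) is where I left it. The platen is well above the specimen at (598,312), which is still upright, and the hand is clear.

```bash
python3 -c "
from plant import *
print(finish_job())"
```

```text
the job is handed in; nothing more can be done
None
```

The job is handed in: I found the touch gently (about 40 N at the platen, estimated from the crank force) and left the platen one turn (20 mm) above it, about 0.03 mm off the mark by the measured angle, with the slack taken up downwards; the crank is released and the specimen still stands.

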